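Put the awl away in the slide-top tool case

ROBOT

A 7-joint arm with a two-finger parallel gripper is mounted at the origin on a cart in front of the work surface, level with it; the furniture and walls round the work are solid. World frame = base frame: x ahead of the robot, y to its left, z up, the work surface at z = 0. Lengths are in m, angles in rad, forces in N, time in s.
With the tool pointing down it reaches from about 0.4 to 0.85 m from the base axis. Payload 10.4 kg.
Tool frame: the origin (TCP) lies midway between the tips of the shut fingers; the grasp point (between the pads) lies 19 mm behind it (manip.hold_point_z is the distance from the TCP to the grasp point, in m); z points along the fingers, y is the line along which they close (so a half turn about z gives the same grasp; the last joint's range is limited). The gripper opens to 85 mm and grips with 20 to 120 N. Pads are 22 mm wide; open, the fingers measure 114 mm over their backs; the gripper's body (76 mm by 85 mm) begins 54 mm behind the grasp point. The pads swing forward as they close: fully open they stand 13 mm farther back than shut.
Start: joints at [1.249, 0.332, -0.065, 1.46, 0.022, 1.35, -0.088], TCP at [0.184, -0.597, 0.231] pointing down, gripper open.
Joint ranges: [-2.6, 2.6], [-0.5, 2.12], [-1.47, 1.34], [0.16, 2.42], [-1.27, 4.41], [0.06, 2.06], [-2.6, 2.6]. Speed limits (rad/s): [2.22, 2.22, 2.79, 2.79, 3.14, 3.14, 3.14].

INTERFACE

Orientations are given as a unit quaternion [x, y, z, w].
In Python, from workcell import manip, eyes, job gives the robot as it stands.
- The arm moves only by the shell command python3 -m crank 'ROWS' [FORCE]. ROWS is JSON, a list that holds one entry, the list of rows, each a list of 7 numbers: the finger opening in cm, from 0 to 8.54, then the shift along the world's x, y, z in cm, then the turn, a rotation vector about the world's x, y, z in degrees. In form: [[[hand, x, y, z, ax, ay, az], ...]]. A call has 1 to 20 rows; each row shifts and turns the commanded pose from where the row before left it; what a row does not reach is not made up. A row lasts 1/8 s, in which the tool goes at most 62.5 mm and 10.7 degrees, less where a joint would pass 70% of its speed; a pose out of reach is approached as far as the arm can. A call with a gripper value outside its range is refused whole. The fingers move at their own pace and stop on an object; FORCE is the grip in N (left out, the last holds). Time passes only in rows, so rows that do not move let the fingers close. It gives the time, the measured TCP pose, the force, the opening and the grip force at its end, in the units of the state.
- manip.get_obs(): the state, without advancing time (a new reading comes with each control period).
- eyes.camera(name): name is "scene" or "top" or "wrist"; returns (picture, depth): 384x512x3 uint8, red, green, blue; 384x512 float32, m along the optical axis (not along the pixel's ray), 0 where there is no reading.
- eyes.camera_params(name): a dict with "fx", "fy", "cx", "cy" (pixels), "world_from_camera" (4x4, takes a point from camera to world coordinates); the wrist camera has in their place "hand_eye" (4x4, takes a point from camera to tool coordinates, whose origin is the TCP and whose axes are the flange's). Camera axes: x right, y down, z forward; pixel columns grow to the right and rows downward; lengths in m; the calibration is good to about 2 mm. A picture is of the moment at which its call begins: read the wrist's pose just before it. camera_params takes no time and is no camera call.
- job.hand_in(): hands the job in; it is judged then, once.
The state is a dict: "clock": time; "joint_pos": joint angles; "joint_velocities": joint speeds; "tau": joint torques, N m; "position": TCP position; "ee_rot": TCP orientation; "ft_force": force on the tool from outside, world axes, zero at the start; "torque": the same for the moment, N m; "grip_width": opening from 0.0 (shut) to 1.0 (fully open); "grasp_force": force on a finger pad.
Only numpy, scipy, OpenCV 4.12 (cv2) and the standard library are available. Lean on these libraries where they do the work, as an engineer would, in place of code of your own. Each camera call takes 0.05 s, during which the arm holds its last target. There are 200 camera calls.

TASK

The sharp red-handled awl beside the two pressing blocks at the front right must not lie about: lay it lengthwise and flat in the wide compartment of the wooden tool case and slide the cover fully shut again. The paste jar stands where the cover slides out, so first put it aside, upright on the work surface, and never let the cover or the case bump it. Leave everything else on the table, and the scalpel in the case, where it is.

Things in the scene. Friction and masses are not known exactly. Their poses are not given: they have to be found in the camera images.
- tool_case: Low wooden tool case, fixed to the table, 210 mm along its x, 130 mm along its y. Origin: centre of its underside, z up. End walls (x = +-96..105 mm) 51 mm high, with grooves for the cover; wall at the -y side (y = -65..-59 mm) 51 mm high, against which the cover shuts; wall at the +y side (y = 59..65 mm) 40 mm high: the cover slides out over it. Inner floor 6 mm above the underside.
- cover (a joint): Sliding cover of the case, in m: 0 shut (end stop), grows as it slides towards the case's +y, 0.108 fully open (end stop); from 0.09 on the wide compartment is uncovered. Stays where left, slides with about 2 to 3 N, cannot be lifted. 5 mm thick, flat top 46 mm above the table, 199 mm wide; it spans y = -59..+65 mm in the case's frame when shut and moves by the joint value.
- cover_bar (a point): Middle of the top of the dark finger bar on the cover, 59 mm above the table. The bar stands 13 mm above the cover's flat top, 90 mm long along the case's x axis, 10 mm wide along its y axis; its centre is at x = 0, y = 20 mm + joint value in the case's frame. It can be pushed from either side.
- bay (a point): Centre of the floor of the wide compartment, axes as the case. In the case's frame the wide compartment spans x = -96..96, y = -59..+31 mm; this point is at y = -14 mm. A divider (y = 31..35 mm, top 30 mm above the table) parts it from the narrow one (y = 35..59 mm) that holds a scalpel.
- awl: Awl with a dark red wooden handle, 156 mm long, 25 mm thick, lying on the table. Origin at the middle of its length on its underside; its long axis is its y axis: the handle reaches from y = -18 to +78 mm, the steel point from there to y = -78 mm. z up. About 45 g, balanced at y = +30 mm.
- paste_jar: White paste jar with a red lid (fixed on), standing upright; 66 mm diameter, 67 mm high, origin at the centre of its underside, about 140 g. It starts at the case's +y side, in the cover's way. Bare table round it reaches to about y = 0.32 m on the left (then a 10 mm thick light pad) and x = 0.68 m ahead; the paper trimmer stands beyond x = 0.57 m where y is under 0.04 m.
- press_block_0: Beech pressing block 40 x 120 x 25 mm, origin at the centre of its underside, long along its y axis; leave it.
- press_block_1: A second beech pressing block, the same size; leave it.
- scalpel: Scalpel 148 mm long, 8 mm thick, in the narrow compartment of the case; origin at the middle of its underside, long along its y axis; leave it.
- palm_brush: Brown palm-fibre brush 67 x 166 x 69 mm at the right of the table beside the trimmer; origin at the centre of its underside; leave it.
Things that resemble listed ones, but are neither listed nor needed, are in the scene too. Several things look just like the paste_jar: the one meant starts nearest to the robot's base.

How it is judged:
By the outcome, as a careful person would: the job done as asked, in the order asked, and still so for the second after the job is handed in, with the robot touching nothing.
It also fails if it takes over 70 s, if anything falls off the work surface, if the arm or the gripper's body presses on something with over 40 N, if the wrist force passes 120 N, or if a joint passes its speed limit or range.

## Working session

There is one attempt and no reset: what is moved stays moved. The work goes in short steps, Python scripts to look and compute and a shell command to move; the robot and the scene stay as the last step left them, time stands still between calls to the robot, and variables do not carry over. Pictures are saved under pics/ and viewed, at most 10 in all, crops included, and the job is handed in when it is done.

```bash
mkdir -p pics; ls
cat > h.py <<'E'
import numpy as np, cv2
from scipy.spatial.transform import Rotation as R
from workcell import manip, eyes, job
def grab(name):
    o=manip.get_obs(); im,d=eyes.camera(name); p=eyes.camera_params(name)
    if name=="wrist":
        T=np.eye(4);T[:3,:3]=R.from_quat(o["ee_rot"]).as_matrix();T[:3,3]=o["position"];W=T@np.array(p["hand_eye"])
    else: W=np.array(p["world_from_camera"])
    v,u=np.mgrid[:384,:512]
    c=np.stack([(u-p["cx"])/p["fx"]*d,(v-p["cy"])/p["fy"]*d,d,np.ones_like(d)],-1)
    X=(c@W.T)[...,:3]; X[d==0]=np.nan
    np.savez(f"/tmp/{name}.npz",im=im,X=X,W=W)
    return im,X
def save(im,f,s=1.5): cv2.imwrite(f,cv2.resize(im[...,::-1],None,fx=s,fy=s,interpolation=cv2.INTER_CUBIC))
E
python3 - <<'E'
from h import *
print(manip.get_obs())
a,X=grab("top"); b,Y=grab("scene")
save(a,"pics/top.png");save(b,"pics/scene.png")
print(eyes.camera_params("top"))
E
```

```text
pics
{'clock': 0.0, 'joint_pos': array([ 1.24937967,  0.33287415, -0.06466476,  1.46095534,  0.02157898,
        1.34989583, -0.08846665]), 'joint_velocities': array([ 4.15087533e-04,  1.90869891e-04,  1.89899174e-03,  9.18385713e-05,
        9.50953491e-04, -1.12821281e-03, -3.56687850e-04]), 'tau': array([-5.98328256e-05, -6.25445509e+01,  4.90344618e-02, -3.91609025e+01,
        1.61334575e-02,  9.85086313e-03,  1.35335557e-05]), 'position': array([ 0.18386236, -0.59694534,  0.23050772]), 'ee_rot': array([ 9.88857824e-01,  1.48861300e-01, -1.35731887e-04, -7.06232932e-04]), 'ft_force': array([-0.06078489, -0.25216945,  0.85376271]), 'torque': array([-0.0046705 , -0.0698545 ,  0.07414504]), 'grasp_force': 0.0, 'grip_width': 1.0002584827414396}
{'fx': 436.2319634633623, 'fy': 436.2319634633623, 'cx': 257.2993658639387, 'cy': 203.3344225757436, 'world_from_camera': array([[-0.01182198, -0.99639553,  0.08400106,  0.50646288],
       [-0.99980495,  0.0131079 ,  0.01477336, -0.02603784],
       [-0.01582119, -0.08381003, -0.99635615,  1.03452226],
       [ 0.        ,  0.        ,  0.        ,  1.        ]])}
```

View pics/top.png

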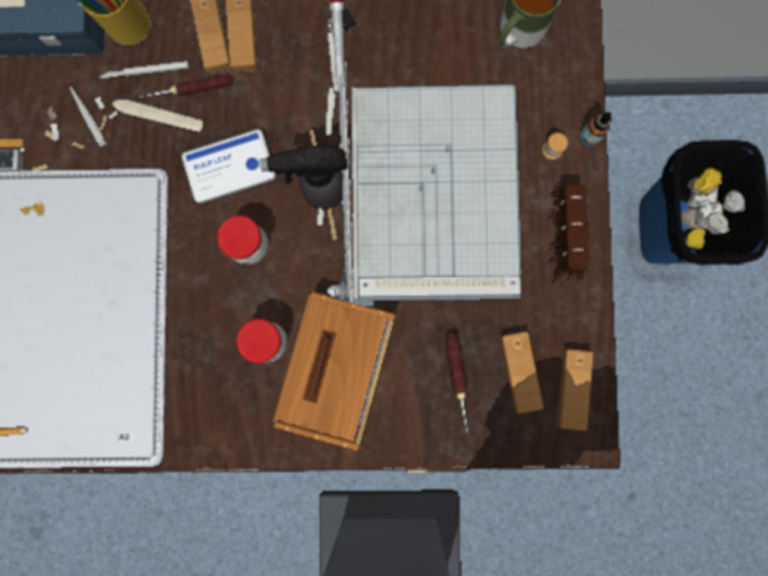

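View pics/scene.png

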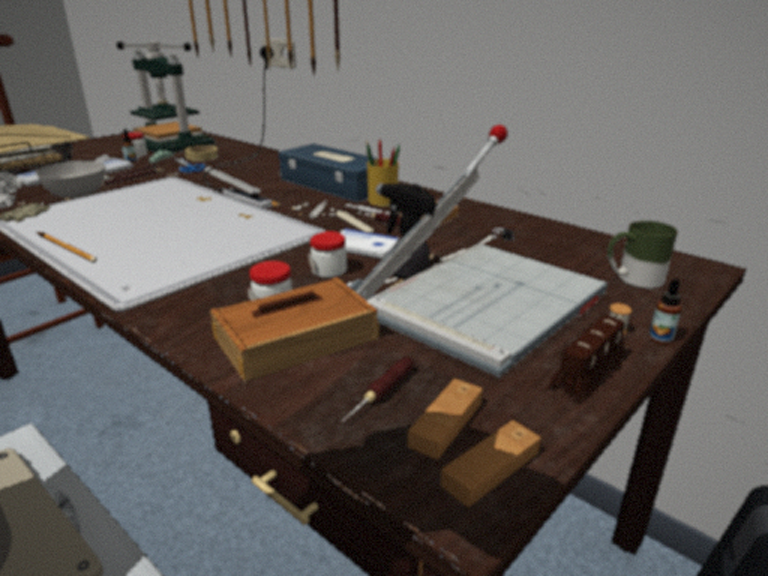

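The top view (768x576 px) shows two red-handled awls. The one at (457,380), beside the two blocks at front right, is the target; the one at (190,88), back left, is a decoy. There are two jars: (261,341), nearest the base and the target, and (243,240), a decoy. The case is centred near (334,371), with its bar at (319,367).

Run:
```python
from h import *
D=np.load("/tmp/top.npz"); im,X=D["im"],D["X"]; hsv=cv2.cvtColor(im,cv2.COLOR_RGB2HSV)
def win(u0,u1,v0,v1):
    m=np.zeros((384,512),bool); m[int(v0/1.5):int(v1/1.5),int(u0/1.5):int(u1/1.5)]=1; return m
# jars
red=((hsv[...,0]<8)|(hsv[...,0]>172))&(hsv[...,1]>180)&(hsv[...,2]>130)
for w in (win(225,300,310,375),win(205,280,205,275)):
    P=X[w&red&(X[...,2]>.055)]; print("jar",len(P),(P.min(0)+P.max(0))/2,np.median(P,0),np.ptp(P,axis=0))
# awl
w=win(440,480,320,440); m=w&(X[...,2]>.004)
table=np.median(X[w][:,2]);print("table z",table)
P=X[w&(X[...,2]>table+.005)]; r=cv2.fitLine(P[:,:2].astype(np.float32),cv2.DIST_L2,0,.01,.01).ravel();t=(P[:,:2]-r[2:])@r[:2]
print("awl",len(P),r,"ends",r[2:]+r[:2]*t.min(),r[2:]+r[:2]*t.max(),"ang",np.degrees(np.arctan2(r[1],r[0])),P[:,2].max())
# steel tip by brightness
# case
w=win(262,405,285,455); P=X[w&(X[...,2]>.036)&(X[...,2]<.07)&(hsv[...,0]<20)]
c=cv2.minAreaRect((P[:,:2]*1000).astype(np.float32)); print("case",c,len(P),np.percentile(P[:,2],[5,50,95]))
w=win(295,345,325,410);P=X[w&(X[...,2]>.053)&(X[...,2]<.066)];print("bar",len(P),cv2.minAreaRect((P[:,:2]*1000).astype(np.float32)),P.mean(0))
save(im[210:300,160:360],"pics/crop.png",4)
```

```text
jar 635 [0.53787823 0.17924225 0.0675761 ] [0.53767914 0.17875554 0.06707007] [0.06233848 0.06309474 0.00975484]
jar 608 [0.69523126 0.20994653 0.06679238] [0.69394248 0.20850372 0.06706541] [0.0630243  0.06239134 0.01106975]
table z nanTraceback (most recent call last):
  File "<stdin>", line 12, in <module>
cv2.error: OpenCV(4.12.0) /io/opencv/modules/imgproc/src/linefit.cpp:50: error: (-215:Assertion failed) count > 0 in function 'fitLine2D_wods'
```

Run:
```python
from h import *
D=np.load("/tmp/top.npz"); im,X=D["im"],D["X"]; hsv=cv2.cvtColor(im,cv2.COLOR_RGB2HSV)
def win(u0,u1,v0,v1):
    m=np.zeros((384,512),bool); m[int(v0/1.5):int(v1/1.5),int(u0/1.5):int(u1/1.5)]=1; return m
w=win(440,480,320,440); table=np.nanmedian(X[w][:,2]);print("table z",table)
P=X[w&(X[...,2]>table+.005)]; r=cv2.fitLine(P[:,:2].astype(np.float32),cv2.DIST_L2,0,.01,.01).ravel();t=(P[:,:2]-r[2:])@r[:2]
print("awl",len(P),r,"ends",r[2:]+r[:2]*t.min(),r[2:]+r[:2]*t.max(),"ang",np.degrees(np.arctan2(r[1],r[0])),P[:,2].max())
w=win(262,405,285,455); P=X[w&(X[...,2]>.036)&(X[...,2]<.07)&(hsv[...,0]<20)]
c=cv2.minAreaRect((P[:,:2]*1000).astype(np.float32)); print("case",c,len(P),np.percentile(P[:,2],[5,50,95]))
w=win(295,345,325,410);P=X[w&(X[...,2]>.053)&(X[...,2]<.066)];print("bar",len(P),cv2.minAreaRect((P[:,:2]*1000).astype(np.float32)),P.mean(0))
save(im[210:300,160:360],"pics/crop.png",4)
```

```text
table z 0.0015545987046636789
awl 419 [ 0.98901194  0.1478355   0.49401844 -0.11788367] ends [ 0.39526366 -0.13264534] [ 0.5472289  -0.10992988] ang 8.501511 0.029856713274740487
case ((511.5296325683594, 92.07597351074219), (189.20663452148438, 232.5125732421875), 73.94575500488281) 5679 [0.04413641 0.04746794 0.06125071]
bar 186 ((499.2186279296875, 90.22824096679688), (12.11468505859375, 88.99311828613281), 75.84832763671875) [0.49916363 0.08976463 0.05912226]
```

View pics/crop.png

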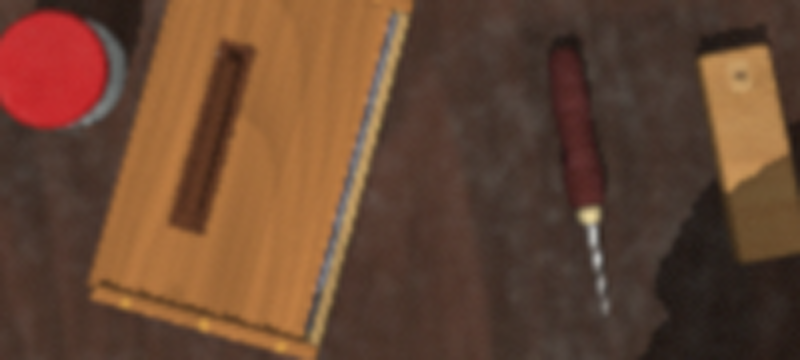

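```bash
python3 -m crank '[[[8.5,3,4.5,0.7,0,0,4.2],[8.5,3,4.5,0.7,0,0,4.2],[8.5,3,4.5,0.7,0,0,4.2],[8.5,3,4.5,0.7,0,0,4.2],[8.5,3,4.5,0.7,0,0,4.2],[8.5,3,4.5,0.7,0,0,4.2],[8.5,3,4.5,0.7,0,0,4.2],[8.5,1,4.5,0.7,0,0,4.2],[8.5,1,4.5,0.7,0,0,4.2],[8.5,1,4.5,0.7,0,0,4.2],[8.5,1,4.5,0.7,0,0,4.2],[8.5,1,4.5,0.7,0,0,4.2],[8.5,1,4.5,0.7,0,0,4.2],[8.5,1,4.5,0.7,0,0,4.2],[8.5,0,0,0,0,0,0]]]'
python3 - <<'E'
from h import *
im,X=grab("wrist"); save(im,"pics/w1.png")
print(R.from_quat(manip.get_obs()["ee_rot"]).as_matrix().round(3), eyes.camera_params("wrist")["hand_eye"])
E
```

```text
clock: 1.98
position: [0.4641, 0.0364, 0.3297]
ee_rot: [0.786, 0.618, 0.001, -0.0]
ft_force: [-0.1, -0.5, 0.6]
grip_width: 0.995
grasp_force: 0.0
[[ 0.241  0.971 -0.   ]
 [ 0.971 -0.241  0.   ]
 [ 0.    -0.    -1.   ]] [[-3.07551268e-05 -9.52261687e-01 -3.05282949e-01  7.84108878e-02]
 [ 1.00000000e+00 -2.94993341e-05 -8.72646562e-06 -4.35454890e-04]
 [-6.95764848e-07 -3.05282949e-01  9.52261687e-01 -1.43439206e-01]
 [ 0.00000000e+00  0.00000000e+00  0.00000000e+00  1.00000000e+00]]
```

View pics/w1.png

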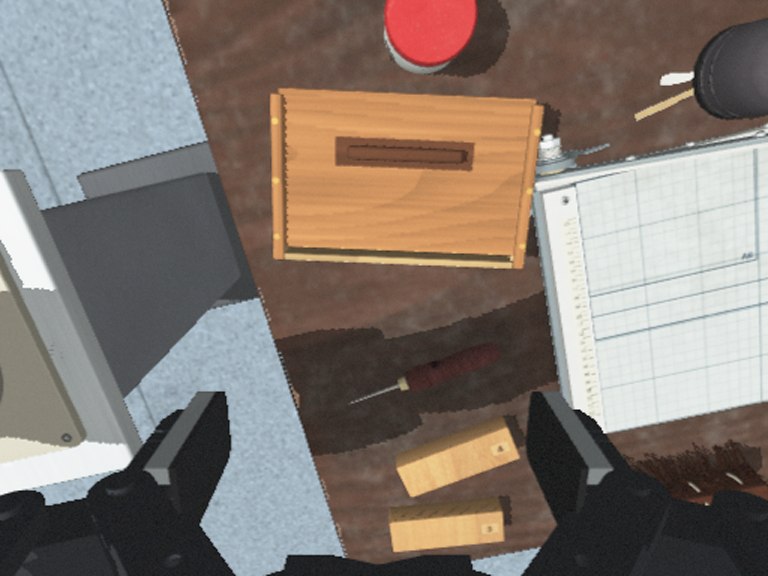

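The wrist view (768x576) shows the case spanning (270,88)-(543,268), its bar at (404,154), the target jar lid at (430,25), and the awl from its tip at (350,402) to the handle end at (497,350). The blocks are at (458,455) and (447,523).

Run:
```python
from h import *
D=np.load("/tmp/wrist.npz"); im,X=D["im"],D["X"]; hsv=cv2.cvtColor(im,cv2.COLOR_RGB2HSV)
def win(u0,u1,v0,v1):
    m=np.zeros((384,512),bool); m[int(v0/1.5):int(v1/1.5),int(u0/1.5):int(u1/1.5)]=1; return m
def rect(P):
    (c,s,a)=cv2.minAreaRect((P[:,:2]*1000).astype(np.float32)); 
    if s[0]<s[1]: a+=90;s=s[::-1]
    return np.round(c,1),np.round(s,1),round((a+90)%180-90,2)
w=win(262,552,75,275)&(hsv[...,0]<22)&(hsv[...,1]>80)
P=X[w&(X[...,2]>.038)&(X[...,2]<.065)];print("case",rect(P),len(P))
P=X[w&(X[...,2]>.0535)&(X[...,2]<.064)];print("bar",rect(P),np.median(P,0))
a=X[w&(X[...,2]>.043)&(X[...,2]<.0485)];print("cover",rect(a),np.median(a[:,2]))
a=X[win(380,480,0,70)&(X[...,2]>.062)&(X[...,2]<.072)];print("jar",rect(a),len(a))
w=win(340,505,335,410); z=np.nanmedian(X[w][:,2]);P=X[w&(X[...,2]>z+.006)]
print("table",z,"awl",rect(P),P[:,2].max())
red=w&((hsv[...,0]<8)|(hsv[...,0]>165))&(hsv[...,1]>110)&(X[...,2]>z+.006)
P=X[red];print("handle",rect(P),np.percentile(P[:,2],98))
```

```text
case (array([492. ,  69.5]), array([210.5, 134.6]), -16.09) 19500
bar (array([491.5,  66.4]), array([208.2, 126. ]), -17.03) [0.49799364 0.09075949 0.0594772 ]
cover (array([490.,  73.]), array([203.8, 129. ]), -16.11) 0.04691562294405488
jar (array([533.7, 168.3]), array([65. , 41.8]), -14.28) 2270
table 0.0011220274217068893 awl (array([ 469.1, -120.2]), array([155.2,  24.1]), 6.93) 0.02685785428933607
handle (array([ 501. , -114.1]), array([89.6, 19.1]), 7.91) 0.025122292701115316
```

```bash
python3 -m crank '[[[8.5,1.9,3.6,-2,0,0,0],[8.5,1.9,3.6,-3,0,0,0],[8.5,1.9,3.6,-4,0,0,0],[8.5,1.7,3.5,-5,0,0,0],[8.5,0,0,-3,0,0,0],[8.5,0,0,0,0,0,0]]]'
python3 - <<'E'
from h import *
im,X=grab("wrist"); 
m=(X[...,2]>.06)&(X[...,2]<.072)&(np.hypot(X[...,0]-.538,X[...,1]-.179)<.05); P=X[m]
print(len(P),cv2.minEnclosingCircle((P[:,:2]*1000).astype(np.float32)),np.nanmax(P[:,2]),manip.get_obs()["position"])
E
```

```text
clock: 2.78
position: [0.5366, 0.1733, 0.1574]
ee_rot: [0.789, 0.615, -0.003, -0.001]
ft_force: [0.2, -0.1, -0.2]
grip_width: 0.995
grasp_force: 0.0
6383 ((536.6369018554688, 179.76219177246094), 33.14911651611328) 0.0697097633834389 [0.53761152 0.17364961 0.15952297]
```

```bash
python3 -m crank '[[[8.5,0,0.5,-3,0,0,0],[8.5,0,0,-3,0,0,0],[8.5,0,0,-3,0,0,0],[8.5,0,0,-2.5,0,0,0],[8.5,0,0,-2,0,0,0],[8.5,0,0,0,0,0,0],[8.5,0,0,0,0,0,0]]]'
```

```text
clock: 3.7
position: [0.5387, 0.1803, 0.0263]
ee_rot: [0.789, 0.615, 0.001, 0.0]
ft_force: [0.1, -0.1, -1.0]
grip_width: 0.992
grasp_force: 0.0
```

```bash
python3 -m crank '[[[0,0,0,0,0,0,0],[0,0,0,0,0,0,0],[0,0,0,0,0,0,0],[0,0,0,0,0,0,0],[0,0,0,0,0,0,0],[0,0,0,0,0,0,0]]]' 40
```

```text
clock: 4.45
position: [0.5384, 0.1804, 0.0263]
ee_rot: [0.788, 0.615, 0.001, 0.0]
ft_force: [-1.4, -1.1, 6.8]
grip_width: 0.758
grasp_force: 42.7
```

```bash
python3 -m crank '[[[0,0,0,1.5,0,0,0],[0,0,0,2,0,0,0],[0,1,1.2,1,0,0,0],[0,2,2.4,0,0,0,0],[0,2,2.4,0,0,0,0],[0,1.5,2,0,0,0,0],[0,1,1,0,0,0,0],[0,0,0,0,0,0,0],[0,0,0,-1.5,0,0,0],[0,0,0,-1.5,0,0,0],[0,0,0,-0.7,0,0,0],[0,0,0,-0.5,0,0,0],[0,0,0,0,0,0,0],[0,0,0,0,0,0,0]]]'
```

```text
clock: 6.2
position: [0.613, 0.2704, 0.0284]
ee_rot: [0.788, 0.615, 0.0, 0.0]
ft_force: [-0.0, 1.1, -1.6]
grip_width: 0.758
grasp_force: 44.8
```

```bash
python3 -m crank '[[[0,0,0,-0.2,0,0,0],[0,0,0,0,0,0,0],[8.0,0,0,0,0,0,0],[8.0,0,0,0,0,0,0],[8.0,0,0,0,0,0,0],[8.0,0,0,2,0,0,0],[8.0,0,0,3,0,0,0],[8.0,0,0,4,0,0,0],[4,-1,-1,5,0,0,0],[0,-2,-2,4,0,0,0],[0,-3,-3,2,0,0,0],[0,0,0,0,0,0,0],[0,0,0,0,0,0,0]]]'
python3 - <<'E'
from h import *
print(manip.get_obs()["position"])
im,X=grab("top"); hsv=cv2.cvtColor(im,cv2.COLOR_RGB2HSV)
im2,Y=grab("wrist")
m=(Y[...,2]>.06)&(Y[...,2]<.072)&(np.hypot(Y[...,0]-.613,Y[...,1]-.27)<.05);P=Y[m];print(len(P),cv2.minEnclosingCircle((P[:,:2]*1000).astype(np.float32)) if len(P) else 0)
P=Y[(Y[...,2]>.0535)&(Y[...,2]<.064)&(np.hypot(Y[...,0]-.498,Y[...,1]-.09)<.05)];print("bar",len(P),np.median(P,0) if len(P) else 0)
save(im2,"pics/w2.png",1)
E
```

```text
clock: 7.82
position: [0.553, 0.2104, 0.2268]
ee_rot: [0.788, 0.615, 0.001, 0.0]
ft_force: [0.4, 0.2, -0.1]
grip_width: 0.003
grasp_force: 0.0
[0.55299744 0.21039907 0.22682296]
4913 ((612.1043090820312, 269.7463073730469), 33.12012481689453)
bar 258 [0.46908224 0.10163889 0.05907083]
```

View pics/w2.png

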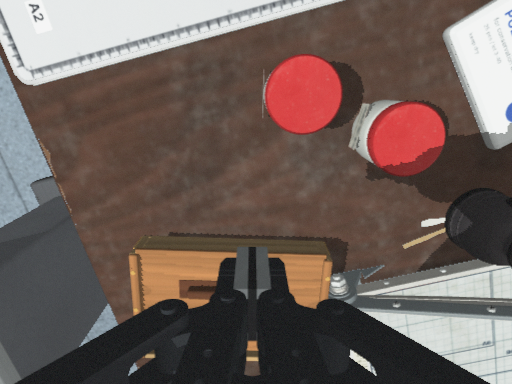

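The placed jar's lid is at (303,95) and the decoy jar's at (405,138). The case is clear below. Next I push the bar open with shut fingers.

```bash
python3 -m crank '[[[0,-1.6,-3.8,0,0,0,-0.5],[0,-1.6,-3.8,-1,0,0,-0.5],[0,-1.6,-3.8,-2,0,0,-0.5],[0,-1.6,-3.6,-3,0,0,-0.5],[0,0,0,-4,0,0,0],[0,0,0,-3,0,0,0],[0,0,0,-2,0,0,0],[0,0,0,0,0,0,0],[0,0,0,0,0,0,0]]]'
```

```text
clock: 9.05
position: [0.4893, 0.0609, 0.0766]
ee_rot: [0.799, 0.602, 0.0, -0.0]
ft_force: [0.1, 0.7, 0.6]
grip_width: -0.001
grasp_force: 0.0
```

```bash
python3 -m crank '[[[0,0,0,-1.5,0,0,0],[0,0,0,-1.0,0,0,0],[0,0,0,0,0,0,0],[0,0.41,1.42,0,0,0,0],[0,0.41,1.42,0,0,0,0],[0,0.41,1.42,0,0,0,0],[0,0.41,1.42,0,0,0,0],[0,0.41,1.42,0,0,0,0],[0,0.41,1.42,0,0,0,0],[0,0.41,1.42,0,0,0,0],[0,0.35,1.2,0,0,0,0],[0,0,0,0,0,0,0],[0,0,0,0,0,0,0]]]'
```

```text
clock: 10.68
position: [0.5207, 0.1716, 0.0509]
ee_rot: [0.799, 0.601, -0.0, -0.0]
ft_force: [0.1, 0.4, -0.7]
grip_width: -0.003
grasp_force: 0.0
```

```bash
python3 -m crank '[[[0,-0.3,-1,0,0,0,0],[0,0,0,4,0,0,0],[0,0,0,5,0,0,0],[0,0,-2.4,5,0,0,-5.5],[5,0,-2.4,2,0,0,-5.5],[5,0,-2.4,0,0,0,-5.5],[5,-0.2,-2.4,0,0,0,-5.5],[5,-0.2,-2.4,0,0,0,-5.5],[5,-0.2,-2.4,0,0,0,-5.5],[5,-0.2,-2.4,0,0,0,-5.5],[5,-0.2,-2.4,0,0,0,-5.5],[5,-0.2,-2.4,0,0,0,-5.5],[5,-0.2,-2.4,0,0,0,-5.5],[5,-0.2,-2.4,0,0,0,-5.5],[5,-0.2,-1.3,0,0,0,-5.5],[5,0,0,0,0,0,0],[5,0,0,0,0,0,0]]]'
python3 - <<'E'
from h import *
o=manip.get_obs();print(o["position"],o["joint_pos"].round(2))
im,X=grab("wrist"); save(im,"pics/w3.png",1.2)
hsv=cv2.cvtColor(im,cv2.COLOR_RGB2HSV)
near=(np.abs(X[...,0]-.47)<.11)&(np.abs(X[...,1]+.118)<.045)&(X[...,2]<.04)
z=np.nanmedian(X[near][:,2]);m=near&(X[...,2]>z+.007);P=X[m]
c,s,a=cv2.minAreaRect((P[:,:2]*1000).astype(np.float32));print(z,c,s,a,len(P),np.percentile(P[:,2],99))
r=cv2.fitLine(P[:,:2].astype(np.float32),cv2.DIST_L2,0,.01,.01).ravel();print(r,np.degrees(np.arctan2(r[1],r[0])));t=(P[:,:2]-r[2:])@r[:2]*np.sign(r[0])
for b in np.arange(-.1,.1,.02):
    k=(t>=b)&(t<b+.02)
    if k.sum()>5:print(round(b,2),k.sum(),np.median(P[k],0).round(4),np.ptp(P[k][:,1]).round(3),np.percentile(P[k][:,2],95).round(4))
E
```

```text
clock: 12.8
position: [0.4996, -0.1151, 0.2107]
ee_rot: [0.998, 0.07, -0.0, -0.0]
ft_force: [-0.4, 0.9, 0.7]
grip_width: 0.589
grasp_force: 0.0
[ 0.49962516 -0.11508168  0.21070863] [ 0.65  0.14 -0.55  1.76  0.08  1.27 -1.35]
0.001025058574784743 (469.188232421875, -120.64852905273438) (156.17030334472656, 23.860435485839844) 8.887311935424805 2125 0.02591884955616563
[ 0.9894741   0.14470999  0.49702123 -0.11661524] 8.320485
-0.1 26 [ 0.4103 -0.1291  0.0136] 0.004 0.0151
-0.08 33 [ 0.428  -0.1267  0.0145] 0.004 0.0156
-0.06 125 [ 0.4504 -0.1243  0.0185] 0.02 0.0232
-0.04 423 [ 0.4681 -0.1209  0.0237] 0.025 0.0257
-0.02 411 [ 0.4865 -0.1181  0.0224] 0.023 0.0248
0.0 428 [ 0.5074 -0.1151  0.0227] 0.024 0.0251
0.02 459 [ 0.5266 -0.1122  0.0226] 0.023 0.0249
0.04 215 [ 0.5414 -0.1101  0.0205] 0.019 0.0235
```

View pics/w3.png

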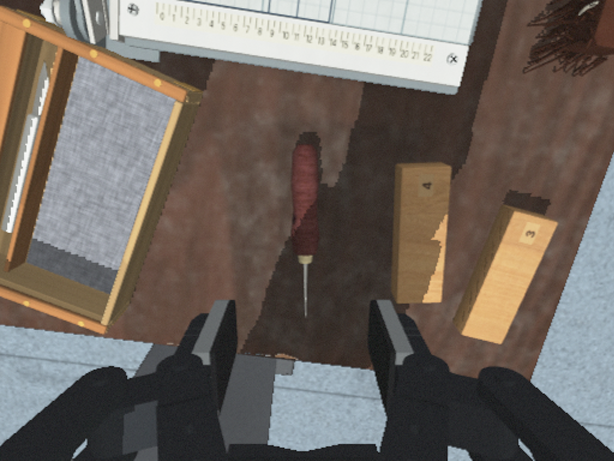

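The 614x461 view shows the bay fully open at (100,160) and the scalpel still in its slot at (25,160). The awl is under the tool, with its handle at (305,200) and tip at (305,315). The fingers will clear the blocks.

```bash
python3 -m crank '[[[5,0,-0.1,-4,0,0,0.4],[5,0,0,-5,0,0,0],[5,0,0,-5,0,0,0],[5,0,0,-3,0,0,0],[5,0,0,-2,0,0,0],[5,0,0,-1,0,0,0],[5,0,0,-0.6,0,0,0],[5,0,0,0,0,0,0],[5,0,0,0,0,0,0],[0,0,0,0,0,0,0],[0,0,0,0,0,0,0],[0,0,0,0,0,0,0],[0,0,0,0,0,0,0],[0,0,0,0,0,0,0]]]' 40
```

```text
clock: 14.6
position: [0.5004, -0.1165, 0.0056]
ee_rot: [0.997, 0.073, 0.0, 0.0]
ft_force: [-1.2, 0.3, 5.9]
grip_width: 0.277
grasp_force: 40.4
```

```bash
python3 -m crank '[[[0,0,0,2,0,0,0],[0,0,0,4,0,0,0],[0,0,0,4,0,0,0],[0,0,1.5,1,0,0,-3],[0,0.2,2.2,0,0,0,-3],[0,0.3,2.5,0,0,0,-3],[0,0.3,2.5,0,0,0,-3],[0,0.3,2.5,0,0,0,-3],[0,0.3,2.5,0,0,0,-3],[0,0.3,1.7,0,0,0,-3.6],[0,0,1,0,0,0,-3],[0,0,0,0,0,0,0],[0,0,0,0,0,0,0]]]'
python3 - <<'E'
from h import *
o=manip.get_obs();print(o["position"],o["joint_pos"].round(2))
im,X=grab("wrist"); save(im,"pics/w4.png",1.2)
E
```

```text
clock: 16.23
position: [0.5169, 0.047, 0.1149]
ee_rot: [0.99, -0.141, -0.0, 0.0]
ft_force: [-0.9, -0.1, -0.7]
grip_width: 0.281
grasp_force: 39.7
[0.51688552 0.04697664 0.11490975] [ 0.36  0.26 -0.6   1.85  0.16  1.08 -2.16]
```

View pics/w4.png

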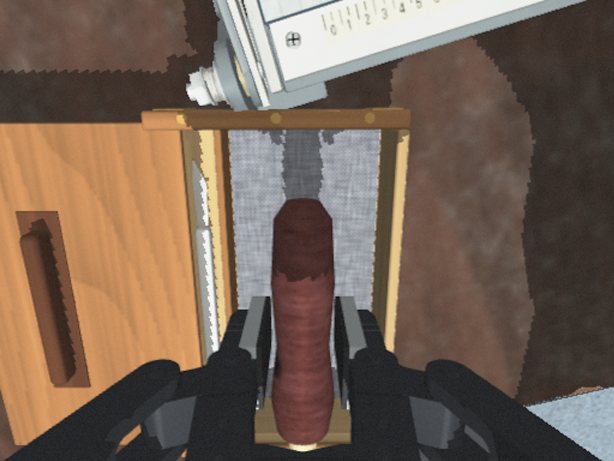

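The 614x461 view shows the awl held level along the case, over the bay at (303,270), between the divider and the far wall. Lower it and let go.

```bash
python3 -m crank '[[[0,0,0,-3,0,0,0],[0,0,0,-3,0,0,0],[0,0,0,-2,0,0,0],[0,0,0,-1.2,0,0,0],[0,0,0,-0.7,0,0,0],[0,0,0,-0.4,0,0,0],[0,0,0,0,0,0,0],[0,0,0,0,0,0,0]]]'
```

```text
clock: 17.27
position: [0.5173, 0.0476, 0.0125]
ee_rot: [0.99, -0.142, 0.0, -0.0]
ft_force: [-0.1, -0.4, 0.7]
grip_width: 0.285
grasp_force: 39.7
```

```bash
python3 -m crank '[[[4,0,0,0,0,0,0],[4,0,0,0,0,0,0],[4,0,0,0,0,0,0],[4,0,0,2,0,0,0],[4,0,0,3,0,0,0],[4,0,0,5,0,0,0],[0,0,0,5,0,0,0],[0,0.2,3,1,0,0,0],[0,0.4,4,0,0,0,0],[0,0.4,4,0,0,0,0],[0,0.4,4,0,0,0,0],[0,0.4,2,0,0,0,0],[0,0,0,0,0,0,0],[0,0,0,0,0,0,0]]]'
python3 - <<'E'
from h import *
o=manip.get_obs();print(o["position"],o["joint_pos"].round(2))
im,X=grab("top"); 
P=X[(X[...,2]>.0535)&(X[...,2]<.064)&(np.hypot(X[...,0]-.526,X[...,1]-.187)<.05)];print("bar",len(P),np.median(P,0) if len(P) else 0)
save(im[160:310,150:350],"pics/t5.png",4)
E
```

```text
clock: 19.02
position: [0.5351, 0.2165, 0.1726]
ee_rot: [0.99, -0.142, 0.0, 0.0]
ft_force: [-0.5, -1.4, -0.8]
grip_width: 0.0
grasp_force: 0.0
[0.53513647 0.21650645 0.17260216] [ 0.1   0.35 -0.69  1.64  0.23  1.24 -2.49]
bar 185 [0.52909048 0.18758993 0.05924479]
```

View pics/t5.png

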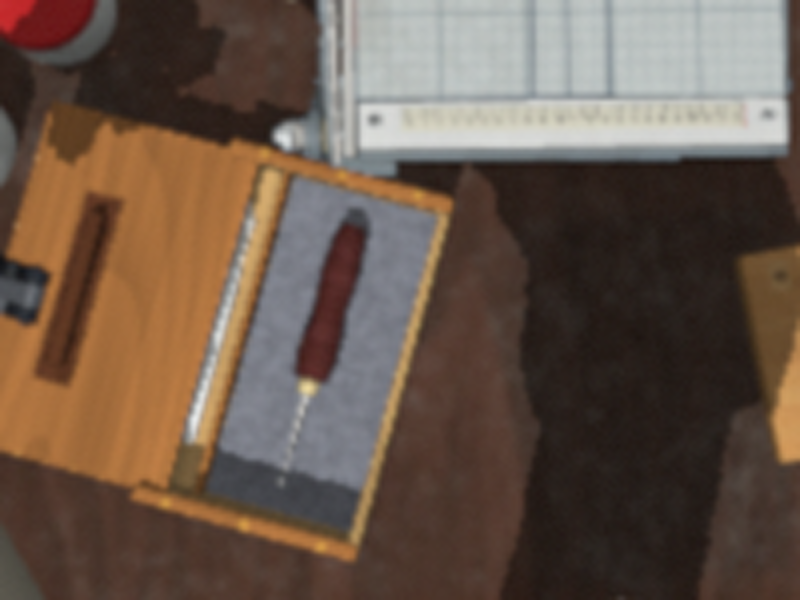

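The crop (800x600) shows the awl flat in the bay, handle at (330,300) and tip at (282,485). The scalpel is in place at (215,330), and the bar at (80,290) is beside the tool. I'll turn the tool 90° to relieve joint 7, then descend.

```bash
python3 -m crank '[[[0,0,0,0,0,0,9],[0,0,0,0,0,0,9],[0,0,0,0,0,0,9],[0,0,0,0,0,0,9],[0,0,0,0,0,0,9],[0,0,0,0,0,0,9],[0,0,0,0,0,0,9],[0,0,0,-2,0,0,9],[0,0,0,-3,0,0,9],[0,0,0,-3,0,0,9],[0,0,0,-2,0,0,0],[0,0,0,-1.3,0,0,0],[0,0,0,-0.8,0,0,0],[0,0,0,0,0,0,0],[0,0,0,0,0,0,0]]]'
```

```text
clock: 20.95
position: [0.5354, 0.2179, 0.0518]
ee_rot: [0.8, 0.6, 0.001, 0.0]
ft_force: [-0.1, 0.1, -0.5]
grip_width: -0.002
grasp_force: 0.0
```

```bash
python3 -m crank '[[[0,-0.39,-1.345,0,0,0,0],[0,-0.39,-1.345,0,0,0,0],[0,-0.39,-1.345,0,0,0,0],[0,-0.39,-1.345,0,0,0,0],[0,-0.39,-1.345,0,0,0,0],[0,-0.39,-1.345,0,0,0,0],[0,-0.39,-1.345,0,0,0,0],[0,-0.39,-1.345,0,0,0,0],[0,0,0,0,0,0,0],[0,-0.11,-0.38,0,0,0,0],[0,0,0,0,0,0,0]]]'
```

```text
clock: 22.32
position: [0.5024, 0.1062, 0.0509]
ee_rot: [0.8, 0.6, -0.0, -0.0]
ft_force: [0.2, 0.1, -0.0]
grip_width: -0.0
grasp_force: 0.0
```

```bash
for i in 1 ; do python3 -m crank '[[[0,-0.06,-0.19,0,0,0,0],[0,0,0,0,0,0,0],[0,-0.03,-0.1,0,0,0,0],[0,0,0,0,0,0,0]]]'; done; python3 -m crank '[[[0,-0.03,-0.1,0,0,0,0],[0,0,0,0,0,0,0]]]'
```

```text
clock: 22.82
position: [0.5016, 0.1034, 0.051]
ee_rot: [0.8, 0.6, -0.0, -0.0]
ft_force: [0.1, 1.8, -0.7]
grip_width: -0.004
grasp_force: 0.7
clock: 23.08
position: [0.5014, 0.1022, 0.051]
ee_rot: [0.8, 0.6, -0.0, 0.0]
ft_force: [-0.9, 0.6, -0.3]
grip_width: 0.002
grasp_force: 0.5
```

```bash
python3 -m crank '[[[0,-0.03,-0.1,0,0,0,0],[0,0,0,0,0,0,0]]]'; python3 -m crank '[[[0,-0.03,-0.1,0,0,0,0],[0,0,0,0,0,0,0]]]'
```

```text
clock: 23.32
position: [0.5013, 0.1019, 0.0511]
ee_rot: [0.8, 0.6, 0.001, -0.0]
ft_force: [0.7, 5.2, -3.4]
grip_width: 0.001
grasp_force: 2.6
clock: 23.58
position: [0.5013, 0.1019, 0.0512]
ee_rot: [0.8, 0.6, 0.001, -0.001]
ft_force: [2.2, 8.3, -5.2]
grip_width: -0.001
grasp_force: 4.4
```

The cover has reached its end stop: the force climbs while the position holds. Back off, lift and check.

```bash
python3 -m crank '[[[0,0.2,0.8,0,0,0,0],[0,0,0,3,0,0,0],[0,0,0,5,0,0,0],[0,0,-3,5,0,0,0],[0,-1,-5,5,0,0,0],[0,-1,-6,2,0,0,0],[0,-1,-6,0,0,0,0],[0,0,-6,0,0,0,0],[0,0,-5,0,0,0,0],[0,0,0,0,0,0,0],[0,0,0,0,0,0,0]]]'
python3 - <<'E'
from h import *
im,X=grab("top"); 
P=X[(X[...,2]>.0535)&(X[...,2]<.064)&(np.hypot(X[...,0]-.498,X[...,1]-.09)<.05)];print("bar",len(P),np.median(P,0),P.mean(0))
save(im[110:310,100:400],"pics/t6.png",2.6)
E
```

```text
clock: 24.95
position: [0.4744, -0.1935, 0.2443]
ee_rot: [0.8, 0.6, -0.0, -0.0]
ft_force: [-0.4, 0.3, -0.2]
grip_width: -0.004
grasp_force: 0.0
bar 183 [0.49679474 0.08593028 0.05912902] [0.49771197 0.08569647 0.05920049]
```

View pics/t6.png

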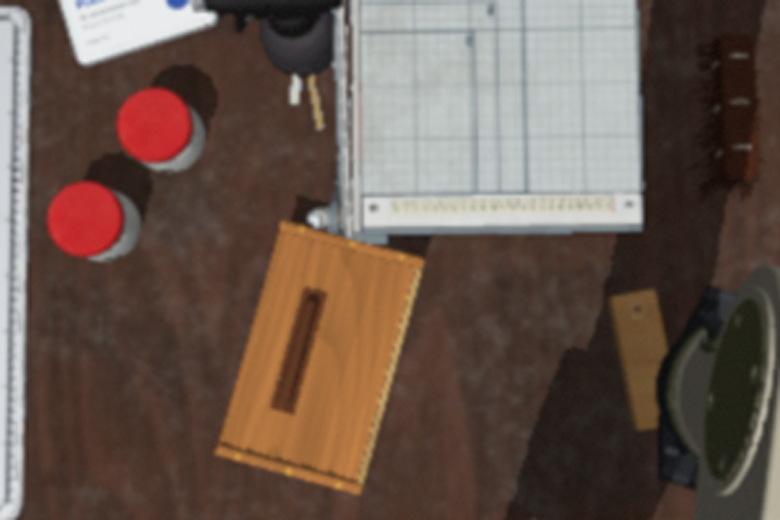

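The final crop shows the cover tight against the far wall, with the grey gap seen at the start now gone. The moved jar stands upright at (85,218), and the other jar, trimmer and nearest block have not moved.

```bash
python3 -c "
from workcell import job
print(job.hand_in())"
```

```text
the job is handed in; nothing more can be done
None
```

The awl lies flat and lengthwise in the wide compartment, the cover is fully shut against its end stop, and the paste jar stands upright on the table clear of the cover; the job was handed in at about 25 s.

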